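Free a well plate from the shaker's hold-down finger and put it in the cold block

TASK

The white well plate on the shaker is held by the spring-loaded finger with the yellow grip: lift the finger clear of the plate's rim, swing it fully aside (either way) and let go of it there before you touch the plate. Then take the plate by its long sides, put it down flat on the green blotting pad and let go, take it again by its short ends and lower it all the way into the empty blue cold block, centred and lying flat. Keep the plate level throughout, leave the finger swung aside, and do not disturb the cup, marker, tip box or the other plate.

Things in the scene. Friction and masses are not known exactly. Their poses are not given: they have to be found in the camera images.
- plate: loose white well plate, rigid, about 90 g, 60 mm long (its x axis), 42 mm wide (y), 22 mm tall; origin at the centre of its underside, z up. Its deck is 16 mm up, with blue wells; a rim 3 mm thick stands 6 mm above the deck all round. It starts in the shaker's nest, finger toe on the blank strip at its -x end
- shaker: fixed white shaker, 190 mm (x) x 170 mm (y), its aluminium platform 66 mm above the bench; origin at its underside centre. It carries the nest and the finger. Grey cheeks 46 mm wide, reaching 21 mm above the nest floor, stand 2 mm off the plate's short ends; corner guides, 9 mm above the nest floor, flank the long sides' outer ends (none within 28 mm of the middle)
- nest (a point): centre of the nest floor, 77 mm above the bench, straight above the shaker's origin; x along the plate, y across it, z up. The floor is a pedestal 58 x 30 mm standing 11 mm above the platform, so fingertips may reach up to 8 mm below the plate's underside. The middle of each long side is free to grasp
- finger_grip (a point): centre of the finger's yellow grip: a bar 30 mm long (x), 12 mm thick (y), reaching 10 mm above and 12 mm below this point; under it runs the finger's steel strip, 12 mm wide. The point is on the finger's vertical turning axis, 62 mm from the nest's centre towards the nest's -x, 45 mm above the nest floor when down. x points along the finger towards the toe, z up
- finger_toe (a point): underside centre of the finger's black toe, 8 mm across, 40 mm from the turning axis; it stands inside the plate's rim on the deck
- finger_lift (a joint): height of the finger in m, up positive: 0 with its toe on the deck of the nested plate, 0.022 at the top stop, -0.003 at the bottom stop. A spring pushes it down, about 7 N at 0 and 11 N at 0.022 with its weight; it does not stay up by itself. The toe passes the rim above 0.006; lift 0.012 or more
- finger_swing (a joint): angle of the finger about the vertical, rad: 0 pointing along the nest's x over the plate, positive anticlockwise from above, stops at -1.7 and 1.7; stays where it is left (light friction). Clear of the plate beyond 0.9 either way; fully aside is about 1.2. A toe that is not lifted catches on the rim at about 0.35
- pad: fixed green blotting pad lying on the bench, 130 x 130 x 3 mm; origin at the centre of its underside, so its top is 3 mm above the origin
- block_blue_bay (a point): centre of the bay floor, 25 mm above the bench, of the fixed, empty blue cold block: a foot 56 mm long (x), 70 mm wide (y), 25 mm high, with two walls along its long sides, 24 mm higher, 46 mm long, leaving a bay 48 mm wide, open at both ends. The plate lies in it along x, overhanging the foot 2 mm at each end; the walls rise 2 mm above it, so only its short ends can be held
- block_grey_bay (a point): the same point of the grey cold block, of the same shape, whose bay is taken by the other plate; the two blocks may stand in either order
- plate_full: bystander: yellow plate with orange wells, loose, in the grey block, 60 mm long (its x axis), 42 mm wide (y), 22 mm tall; origin at the centre of its underside, z up
- cup: bystander: red plastic cup, loose, 90 mm across, 110 mm tall, origin at its underside centre
- tip_box: bystander: light blue pipette-tip box, loose, 118 x 83 x 62 mm, origin at its underside centre
- marker: bystander: white marker pen with red cap, loose, 130 mm long (x), 12 mm thick, origin at its underside centre
Not all that is in view belongs to the job. Several things have the shape of the pad; the one meant has the colours described above.

How it is judged:
On the way, in this order (a step that is already met when the one before it is completed fails the run):
1. the finger is lifted at least 8 mm, not yet swung, the plate still in its nest (value of joint finger_lift above 0.008 m and value of joint finger_swing between -0.35 and 0.35 rad and x of plate in the frame of nest between -0.012 and 0.012 m and y of plate in the frame of nest between -0.012 and 0.012 m and z of plate in the frame of nest below 0.008 m), for 0.1 s.
2. the finger is swung at least 0.9 rad aside and let go, the plate still in its nest ((value of joint finger_swing above 0.9 rad or value of joint finger_swing below -0.9 rad) and contact force between the fingers and anything else below 0.2 N and x of plate in the frame of nest between -0.012 and 0.012 m and y of plate in the frame of nest between -0.012 and 0.012 m and z of plate in the frame of nest below 0.008 m), for 0.1 s.
3. the plate lies flat on the blotting pad, released and at rest (x of plate in the frame of pad between -0.065 and 0.065 m and y of plate in the frame of pad between -0.065 and 0.065 m and z of plate in the frame of pad below 0.008 m and angle between plate's own z axis and vertical below 0.1 rad and linear speed of plate below 0.02 m/s and contact force between the fingers and anything else below 0.2 N), for 0.2 s.
4. the plate is lowered between the blue block's walls, to within 8 mm of the bay floor, while held (x of plate in the frame of block_blue_bay between -0.01 and 0.01 m and y of plate in the frame of block_blue_bay between -0.006 and 0.006 m and angle between the x axis of plate and the x axis of block_blue_bay, either way round below 0.15 rad and angle between plate's own z axis and vertical below 0.1 rad and z of plate in the frame of block_blue_bay below 0.008 m and contact force between the fingers and plate above 0.5 N), for 0.05 s.
At the end, for the whole second after the job is handed in: the white plate lies flat (0.1 rad) on the floor of the blue block's bay (3 mm), within 10 mm of its centre lengthwise and 6 mm crosswise, in line with it within 0.15 rad, at rest; the finger stands at least 0.9 rad aside; the other plate is within 15 mm of where it was (x of plate in the frame of block_blue_bay between -0.01 and 0.01 m and y of plate in the frame of block_blue_bay between -0.006 and 0.006 m and angle between the x axis of plate and the x axis of block_blue_bay, either way round below 0.15 rad and angle between plate's own z axis and vertical below 0.1 rad and z of plate in the frame of block_blue_bay between -0.003 and 0.003 m and linear speed of plate below 0.01 m/s and (value of joint finger_swing above 0.9 rad or value of joint finger_swing below -0.9 rad) and distance of plate_full from where it was at the start of the episode below 0.015 m); the robot touches nothing.
It fails at once if the white plate is tipped more than 0.45 rad (angle between plate's own z axis and vertical above 0.45 rad).
It fails at once if the cup is moved more than 25 mm (distance of cup from where it was at the start of the episode above 0.025 m).
It fails at once if the tip box is moved more than 25 mm (distance of tip_box from where it was at the start of the episode above 0.025 m).
It fails at once if the marker is moved more than 30 mm (distance of marker from where it was at the start of the episode above 0.03 m).
It fails at once if the other plate is moved more than 15 mm (distance of plate_full from where it was at the start of the episode above 0.015 m).
It also fails if it takes over 64 s, if anything falls off the work surface, if the arm or the gripper's body presses on something with over 40 N, if the wrist force passes 120 N, or if a joint passes its speed limit or range.

ROBOT

A 7-joint arm with a two-finger parallel gripper is mounted at the origin on the work surface. World frame = base frame: x ahead of the robot, y to its left, z up, the work surface at z = 0. Lengths are in m, angles in rad, forces in N, time in s.
With the tool pointing down it reaches from about 0.4 to 0.85 m from the base axis. Payload 10.4 kg.
Tool frame: the origin (TCP) lies midway between the tips of the shut fingers; the grasp point (between the pads) lies 19 mm behind it (r.grasp_offset is the distance from the TCP to the grasp point, in m); x points along the fingers, y is the direction in which the jaws open and shut, and the axes are right-handed (so a half turn about x gives the same grasp; the last joint's range is limited). The gripper opens to 87 mm and grips with 3 to 60 N. Pads are 19 mm wide; open, the fingers measure 117 mm over their backs; the gripper's body (75 mm by 190 mm) begins 51 mm behind the grasp point.
Start: joints at [-0.023, 0.332, -0.065, 1.46, 0.022, 1.35, -0.088], TCP at [0.625, 0, 0.223] pointing down, gripper open.
Joint ranges: [-2.6, 2.6], [-0.5, 2.12], [-1.47, 1.34], [0.16, 2.42], [-1.27, 4.41], [0.06, 2.06], [-2.6, 2.6]. Speed limits (rad/s): [2.22, 2.22, 2.79, 2.79, 3.14, 3.14, 3.14].

INTERFACE

Orientations are given as a unit quaternion [x, y, z, w].
In Python, from bench import r, vision, close_job gives the robot as it stands. The module is installed in compiled form; this text tells all that it offers.
- The arm moves only by the shell command python3 -m pendant 'ROWS' [OPENING] [FORCE]. ROWS is text: rows parted by semicolons, each of 6 numbers parted by spaces: the shift along the tool's x, y, z in units of 0.25 m (1.0 is 0.25 m), then the turn, a rotation vector about the tool's x, y, z in units of 1.5 rad (1.0 is 1.5 rad). A call has 1 to 8 rows; each row is the pose to reach, as a shift and turn from the pose commanded when the call began, along the tool's axes at that moment; what a row does not reach only later rows make up. A row lasts 1/10 s, in which the tool goes at most 50 mm and 8.59 degrees, less where a joint would pass 70% of its speed; a pose out of reach is approached as far as the arm can. A call with a number of a shift or a turn outside -1 to 1 is refused whole. A call with a gripper value outside its range is refused whole. OPENING is the gripper command: -1 is shut, 1 is fully open, values between are in proportion, set as the call begins (- or left out, the last holds). The fingers move at their own pace and stop on an object; FORCE is the grip in N (left out, the last holds). Time passes only in rows, so rows that repeat a pose let the fingers close. It gives the time, the measured TCP pose, the force and the opening at its end, in the units of the state.
- r.read_state(): the state, without advancing time (a new reading comes with each control period).
- vision.camera(name): name is "scene" or "side" or "wrist"; returns (picture, depth): 480x640x3 uint8, blue, green, red; 480x640 float32, m along the optical axis (not along the pixel's ray), 0 where there is no reading.
- vision.get_calibration(name): a dict with "camera_matrix" (3x3 intrinsics, pixels), "rvec" (rotation vector, rad) and "tvec" (3), from world to camera coordinates, as OpenCV has them. Camera axes: x right, y down, z forward; pixel columns grow to the right and rows downward; lengths in m; the calibration is good to about 2 mm. A picture is of the moment at which its call begins: read the wrist's pose just before it. get_calibration takes no time and is no camera call; for the wrist camera it gives the pose at the moment of the call.
- close_job(): hands the job in, once; it reports no verdict.
The state is a dict: "time": time; "joint_positions": joint angles; "joint_vel": joint speeds; "joint_torque": joint torques, N m; "ee_pos": TCP position; "eef_rot": TCP orientation; "ft_force": force on the tool from outside, world axes, zero at the start; "torque": the same for the moment, N m; "width": finger opening in m.
Only numpy, scipy, OpenCV 4.12 (cv2) and the standard library are available. Lean on these libraries where they do the work, as an engineer would, in place of code of your own. Each camera call takes 0.05 s, during which the arm holds its last target. There are 200 camera calls.

## Working session

There is one attempt and no reset: what is moved stays moved. The work goes in short steps, Python scripts to look and compute and a shell command to move; the robot and the scene stay as the last step left them, time stands still between calls to the robot, and variables do not carry over. Pictures are saved under pics/ and viewed, about 8 in all and at most 12, crops included, and the job is handed in when it is done.

```bash
mkdir -p pics; cat > h.py <<'E'
import numpy as np, cv2
from scipy.spatial.transform import Rotation as R
from bench import r, vision
def snap(n,f):
    p,d=vision.camera(n); c=vision.get_calibration(n)
    np.savez('pics/'+f+'.npz',p=p,d=d,K=c['camera_matrix'],rv=np.array(c['rvec']),t=np.array(c['tvec']))
    cv2.imwrite('pics/'+f+'.png',p)
def load(f): return np.load('pics/'+f+'.npz')
def px(z,u,v,h=None):
    """world point at pixel; by depth or by plane z=h"""
    K=np.array(z['K']);M=R.from_rotvec(z['rv'].ravel()).as_matrix();t=z['t'].ravel()
    ray=M.T@np.linalg.solve(K,[u,v,1.]);o=-M.T@t
    s=float(z['d'][int(v),int(u)]) if h is None else (h-o[2])/ray[2]
    return o+s*ray
def proj(z,P): 
    return cv2.projectPoints(np.array(P,float).reshape(-1,3),z['rv'],z['t'],z['K'],None)[0].reshape(-1,2)
def cloud(z):
    v,u=np.mgrid[:480,:640];d=z['d'];K=z['K'];M=R.from_rotvec(z['rv'].ravel()).as_matrix()
    c=np.stack([(u-K[0,2])/K[0,0]*d,(v-K[1,2])/K[1,1]*d,d],-1)
    return (c-z['t'].ravel())@M
def plan(pos,yaw=None,rotvec_w=None):
    """row in tool axes to bring TCP to pos with tool down and jaw axis (y) at yaw"""
    s=r.read_state();q=R.from_quat(s['eef_rot']);d=q.inv().apply(np.array(pos)-s['ee_pos'])/.25
    rv=np.zeros(3)
    if yaw is not None:
        y=np.array([np.cos(yaw),np.sin(yaw),0]);
        if y@q.as_matrix()[:,1]<0:y=-y
        x=np.array([0,0,-1.]);T=np.stack([x,y,np.cross(x,y)],1)
        rv=(q.inv()*R.from_matrix(T)).as_rotvec()/1.5
    print('row',np.round(d,3),np.round(rv,3),'dist mm',np.linalg.norm(d)*250,'deg',np.degrees(np.linalg.norm(rv)*1.5))
E
python3 - <<'E'
from h import *
s=r.read_state();print(s['ee_pos'],R.from_quat(s['eef_rot']).as_matrix().round(3),s['width'],s['time'],r.grasp_offset)
snap('scene','s0');snap('side','d0')
for f in('s0','d0'):
    z=load(f);M=R.from_rotvec(z['rv'].ravel()).as_matrix();print(f,-M.T@z['t'].ravel(),M[2])
E
```

```text
[ 6.24583318e-01 -4.32500625e-05  2.21709746e-01] [[-0.002  1.    -0.   ]
 [-0.    -0.    -1.   ]
 [-1.    -0.002  0.   ]] 0.08702538944240103 0.0 0.0187
s0 [1.0638545  0.35607104 0.87580454] [-0.48227412 -0.43050869 -0.76293771]
d0 [ 0.17542289 -0.79884234  1.02070213] [ 0.3120067   0.59538962 -0.74038032]
```

View pics/s0.png

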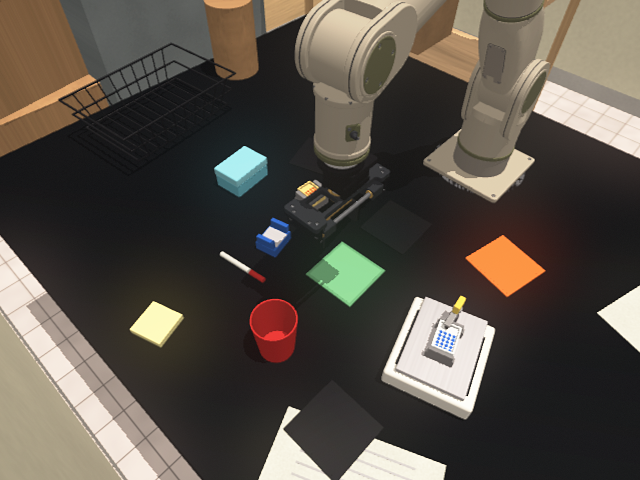

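View pics/d0.png

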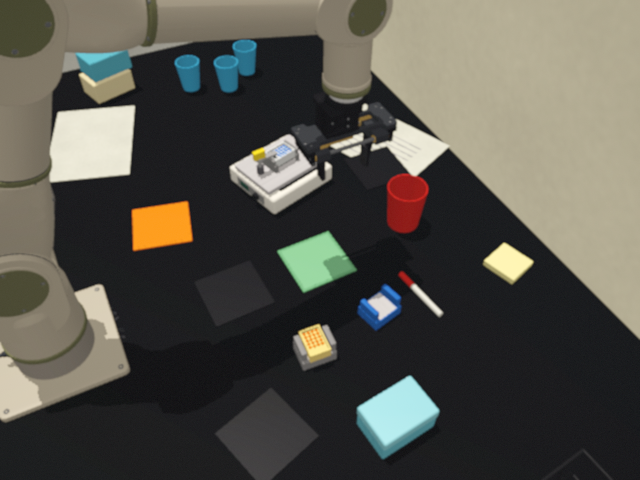

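The scene picture shows the shaker (440,355) with the white plate at (447,340) and the yellow grip at (460,304). The green pad is at (345,272) and the empty blue block at (273,237); the grey block, partly under the gripper, is at (308,190). Lookalikes for the pad are the orange square (505,265), the black squares (333,430) and (395,225), and the yellow slab (157,324). I choose the green one. I'll check it in a close crop.

```bash
python3 - <<'E'
from h import *
s=load('s0');d=load('d0')
a=cv2.resize(s['p'][290:390,390:490],(400,400),interpolation=3);b=cv2.resize(s['p'][205:305,250:350],(400,400),interpolation=3)
cv2.imwrite('pics/c0.png',np.hstack([a,b]))
for n,z in(('s',s),('d',d)):
    P=cloud(z);h=cv2.cvtColor(z['p'],cv2.COLOR_BGR2HSV);H,S,V=h[...,0].astype(int),h[...,1],h[...,2]
    def rep(nm,m):
        m=m&(z['d']>0)
        k,l,st,c=cv2.connectedComponentsWithStats(m.astype(np.uint8));
        for i in [j for j in range(1,k) if st[j,4]>25]:
            q=P[l==i];rc=cv2.minAreaRect(q[:,:2].astype(np.float32)*1000)
            print(n,nm,c[i].round(0),'n',st[i,4],'mean',q.mean(0).round(4),'z',np.percentile(q[:,2],[5,95]).round(3),'rect',np.round(rc[0],1),np.round(rc[1],1),round(rc[2],1))
    rep('green',(H>50)&(H<75)&(S>70)&(V>70))
    rep('yellow',(H>22)&(H<33)&(S>150)&(V>100))
    rep('blue',(H>105)&(H<125)&(S>130)&(V>60))
    rep('top shaker',(P[...,2]>.055)&(P[...,2]<.072)&(P[...,0]>.4)&(S<60)&(P[...,1]<.1))
    rep('red',((H<6)|(H>174))&(S>150)&(V>90))
E
```

```text
s green [345. 273.] n 2707 mean [ 0.5565 -0.0179  0.0019] z [-0.001  0.005] rect [553.4 -22. ] [135.7 135.7] 1.5
s yellow [460. 299.] n 29 mean [0.5288 0.234  0.1308] z [0.129 0.132] rect [530.7 233.1] [ 8.6 27. ] 79.3
s blue [273. 238.] n 609 mean [ 0.6137 -0.1967  0.0273] z [0.001 0.049] rect [ 593.3 -217.9] [109.8  78.4] 12.0
s top shaker [ 27. 439.] n 229 mean [ 1.209  -0.1538  0.0636] z [0.056 0.071] rect [1209.  -163.7] [  1.3 201.3] 0.0
s red [257. 276.] n 92 mean [ 0.7046 -0.1562  0.0083] z [0.002 0.013] rect [ 701.7 -158.4] [16.9 39.9] 7.7
s red [274. 329.] n 2395 mean [ 0.7874 -0.0064  0.0606] z [0.003 0.108] rect [772.7 -31.9] [159.4 101.9] 45.3
d green [316. 261.] n 2863 mean [ 0.5536 -0.0255  0.0037] z [0.    0.007] rect [556.3 -20.7] [138.4 142.1] 1.6
d yellow [258. 153.] n 115 mean [0.539  0.2528 0.1084] z [-0.     0.134] rect [556.8 312.1] [190.1  30.2] 71.5
d blue [379. 308.] n 816 mean [ 0.6048 -0.2137  0.027 ] z [0.    0.051] rect [ 622.3 -194.4] [104.9  81.3] 12.2
d top shaker [583. 181.] n 858 mean [ 1.2111 -0.1241  0.0637] z [0.056 0.071] rect [1211.4 -104.8] [408.4  14.7] 90.0
d red [405. 201.] n 1989 mean [ 0.7911 -0.005   0.067 ] z [0.004 0.11 ] rect [832.4  44.1] [220.3 103.1] 54.7
d red [405. 278.] n 103 mean [ 0.7026 -0.1595  0.0092] z [0.    0.015] rect [ 703.5 -157.3] [13.8 49.9] 1.6
```

View pics/c0.png

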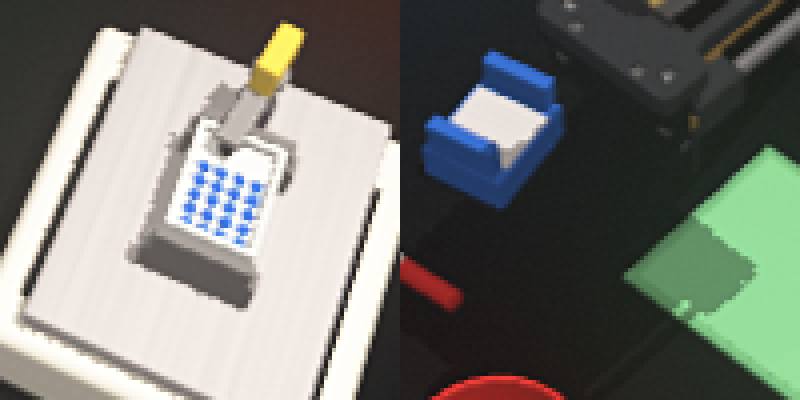

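The crop shows the plate with blue wells, the finger toe at its upper (-x) end, and the yellow grip at scene pixel (460,302). The blue bay is empty with a pale floor, and the pad is green. Next I'll refine the shaker and block poses.

```bash
python3 - <<'E'
from h import *
for n in('s0','d0'):
    z=load(n);P=cloud(z);h=cv2.cvtColor(z['p'],cv2.COLOR_BGR2HSV);H,S=h[...,0].astype(int),h[...,1]
    def rep(nm,m,mn=20):
        m=m&(z['d']>0);k,l,st,c=cv2.connectedComponentsWithStats(m.astype(np.uint8))
        for i in range(1,k):
            if st[i,4]<mn: continue
            q=P[l==i];rc=cv2.minAreaRect(q[:,:2].astype(np.float32)*1000)
            print(n,nm,c[i].round(0),st[i,4],'mean',q.mean(0).round(4),'rect',np.round(rc[0],1),np.round(rc[1],1),round(rc[2],1))
    box=(P[...,0]>.4)&(P[...,0]<.85)&(P[...,1]>.08)&(P[...,1]<.45)
    rep('platform',box&(abs(P[...,2]-.066)<.004),200)
    rep('plate/cheek',box&(P[...,2]>.09)&(P[...,2]<.104))
    rep('grip top',box&(abs(P[...,2]-.132)<.004),8)
    blk=(P[...,0]>.4)&(P[...,0]<.75)&(P[...,1]<-.1)&(P[...,1]>-.35)
    blue=(H>105)&(H<125)&(S>130)
    rep('blue walls',blk&blue&(abs(P[...,2]-.049)<.003),15)
    rep('bay floor',blk&(abs(P[...,2]-.025)<.004)&(S<60),50)
    # full plate and marker, box, cup
    rep('yelplate',(P[...,0]>.3)&(P[...,0]<.75)&(P[...,1]<-.05)&(P[...,1]>-.45)&(abs(P[...,2]-.044)<.006)&(H<33)&(S>90),40)
    rep('box',(P[...,0]>.2)&(P[...,0]<.75)&(P[...,1]<-.2)&(P[...,1]>-.6)&(abs(P[...,2]-.062)<.004),200)
    rep('marker',(P[...,0]>.6)&(P[...,0]<.8)&(P[...,1]<-.1)&(P[...,1]>-.35)&(abs(P[...,2]-.011)<.005)&~blue,50)
E
```

```text
s0 platform [442. 349.] 4379 mean [0.6005 0.2574 0.065 ] rect [589.8 253. ] [178.7 130.1] 16.5
s0 plate/cheek [445. 339.] 826 mean [0.5957 0.2549 0.0944] rect [592.5 253.6] [79.5 46. ] 16.7
s0 grip top [459. 302.] 83 mean [0.5341 0.2365 0.1304] rect [533.7 236.1] [31.8 11.5] 6.4
s0 blue walls [279. 222.] 58 mean [ 0.5806 -0.2104  0.0479] rect [ 580.6 -210.9] [11.5 46.3] 14.6
s0 blue walls [265. 239.] 53 mean [ 0.6385 -0.1967  0.0478] rect [ 638.9 -197.3] [11.4 43.4] 7.8
s0 bay floor [274. 235.] 227 mean [ 0.6029 -0.2041  0.024 ] rect [ 606.5 -205.4] [44.5 52.8] 12.0
s0 yelplate [307. 188.] 159 mean [ 0.4445 -0.2469  0.0422] rect [ 445.5 -244.2] [38.7 47.3] 86.5
s0 box [240. 163.] 868 mean [ 0.5146 -0.4267  0.0606] rect [ 512.2 -427.5] [119.9  85.1] 7.3
s0 marker [242. 266.] 233 mean [ 0.7105 -0.201   0.0096] rect [ 710.4 -202.8] [ 12.8 130.4] 8.1
d0 platform [274. 172.] 1229 mean [0.5639 0.2212 0.0663] rect [578.  244.9] [157.9 134.2] 15.0
d0 plate/cheek [282. 151.] 390 mean [0.5985 0.2489 0.0961] rect [591.2 249.5] [84.7 49.1] 16.8
d0 grip top [259. 151.] 54 mean [0.5337 0.2316 0.1317] rect [534.5 232.3] [29.7 14. ] 1.8
d0 blue walls [391. 292.] 94 mean [ 0.6377 -0.2026  0.0493] rect [ 638.7 -201.9] [12.7 46.4] 15.3
d0 blue walls [369. 307.] 73 mean [ 0.5789 -0.2145  0.0489] rect [ 578.6 -214.4] [12.3 44.2] 10.2
d0 bay floor [382. 305.] 347 mean [ 0.6139 -0.2078  0.0259] rect [ 609.4 -207.5] [48.7 53.2] 11.8
d0 yelplate [315. 341.] 669 mean [ 0.4486 -0.2345  0.0434] rect [ 447.3 -235. ] [62.5 46.1] 85.1
d0 box [398. 410.] 2960 mean [ 0.5104 -0.434   0.0624] rect [ 512.4 -431.8] [118.9  83.8] 6.1
d0 marker [421. 293.] 302 mean [ 0.7096 -0.2098  0.0111] rect [ 710.  -206.7] [ 14.4 130.5] 8.0
```

Measurements agree with the sizes given:

| Item | Position (m) | Orientation | Check |
|---|---|---|---|
| Shaker yaw | – | 16.6° | – |
| Nest | (0.592, 0.2515) | along shaker yaw | – |
| Grip | (0.533, 0.234) | – | top at 0.131, expected 0.132 |
| Bay | (0.609, -0.206) | x axis at 102° | – |
| Pad | (0.555, -0.021) | – | – |

I'll go above the grip first.

```bash
python3 - <<'E'
from h import *
plan([.533,.234,.2],np.radians(-73.4))
E
```

```text
row [ 0.088 -0.367 -0.936] [0.854 0.001 0.001] dist mm 252.27256483253723 deg 73.39923528657872
```

```bash
python3 -m pendant '0.088 -0.367 -0.936 0.854 0 0;0.088 -0.367 -0.936 0.854 0 0;0.088 -0.367 -0.936 0.854 0 0;0.088 -0.367 -0.936 0.854 0 0;0.088 -0.367 -0.936 0.854 0 0;0.088 -0.367 -0.936 0.854 0 0;0.088 -0.367 -0.936 0.854 0 0;0.088 -0.367 -0.936 0.854 0 0' -0.1 40; python3 - <<'E'
from h import *
plan([.533,.234,.2],np.radians(-73.4))
E
```

```text
time: 0.9
ee_pos: [0.5326, 0.2349, 0.2001]
eef_rot: [-0.692, -0.145, 0.692, -0.145]
ft_force: [-0.5, -0.9, -0.3]
width: 0.0406
row [ 0.     0.004 -0.   ] [ 0.082  0.001 -0.   ] dist mm 0.9869115211736915 deg 7.073269139239392
```

```bash
python3 -m pendant '0 0.002 0 0.082 0 0;0 0.002 0 0.082 0 0;0 0.002 0 0.082 0 0' ; python3 - <<'E'
from h import *
snap('wrist','w1');z=load('w1');print(r.read_state()['ee_pos'])
P=cloud(z);h=cv2.cvtColor(z['p'],cv2.COLOR_BGR2HSV)
m=(h[...,0]>22)&(h[...,0]<33)&(h[...,1]>150)&(h[...,2]>90)&(z['d']>0)
q=P[m];q=q[(abs(q[:,2]-.132)<.004)];print(len(q),q.mean(0) if len(q) else 0, cv2.minAreaRect(q[:,:2].astype(np.float32)*1000) if len(q) else 0)
M=R.from_rotvec(z['rv'].ravel()).as_matrix();print(-M.T@z['t'].ravel(),M[2])
E
```

```text
time: 1.2
ee_pos: [0.5333, 0.2335, 0.2003]
eef_rot: [-0.699, -0.105, 0.699, -0.105]
ft_force: [0.4, -0.0, 0.0]
width: 0.0391
[0.53334591 0.23356332 0.20038903]
611 [0.53399923 0.23466754 0.1297274 ] ((533.6475830078125, 234.57220458984375), (29.70009994506836, 11.799470901489258), 7.820653438568115)
[0.61127322 0.25665507 0.36078485] [-0.27965753 -0.086739   -0.95617363]
```

View pics/w1.png

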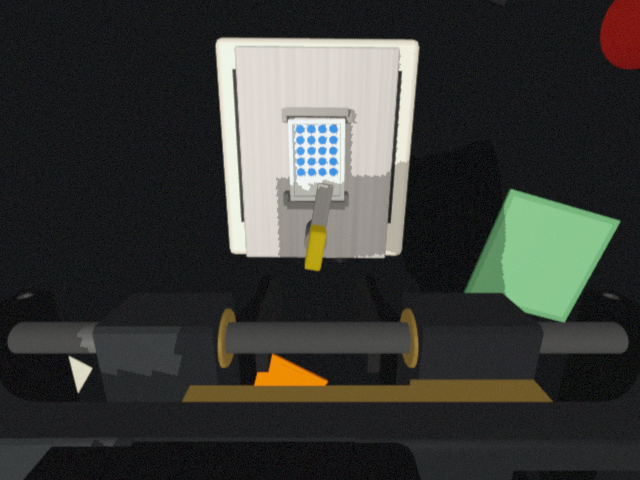

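The wrist view shows the grip at (316,247). It is turned slightly relative to the plate, at yaw 7.8° against 16.6°, so the swing is about -0.15 and the jaws should follow. I'll refine the plate pose from the same picture and plan the descent.

```bash
python3 - <<'E'
from h import *
z=load('w1');P=cloud(z);h=cv2.cvtColor(z['p'],cv2.COLOR_BGR2HSV)
b=(P[...,0]>.5)&(P[...,0]<.7)&(P[...,1]>.18)&(P[...,1]<.33)
def rc(m):
    q=P[m];print(m.sum(),q.mean(0).round(4),cv2.minAreaRect(q[:,:2].astype(np.float32)*1000))
rc(b&(P[...,2]>.093)&(P[...,2]<.103)&(h[...,1]<40)&(h[...,2]>150))
blue=b&(h[...,0]>100)&(h[...,0]<125)&(h[...,1]>120)&(P[...,2]>.08)
rc(blue); rc((abs(P[...,2]-.066)<.006)&(P[...,1]>.1)&(P[...,1]<.4))
plan([.5337,.2346,.106],np.radians(-82.2)); print(r.read_state()['joint_positions'])
E
```

```text
1594 [0.6053 0.2563 0.0969] ((596.36865234375, 253.2003631591797), (68.67054748535156, 45.63349914550781), 16.849266052246094)
1443 [0.579  0.2598 0.1788] ((566.283447265625, 271.24993896484375), (91.07077026367188, 117.09112548828125), 16.92142677307129)
25117 [0.6012 0.2547 0.0644] ((589.8292236328125, 251.18081665039062), (176.501220703125, 130.22682189941406), 16.557647705078125)
row [ 0.378 -0.004 -0.003] [ 0.108  0.    -0.   ] dist mm 94.39539089561956 deg 9.277579262838072
[-0.43749927  0.25261523 -0.06376906  1.60827852  0.01661239  1.28151356
 -1.77673012]
```

```bash
python3 -m pendant '0 -0.004 -0.003 0.108 0 0;0 -0.004 -0.003 0.108 0 0;0.1 -0.004 -0.003 0.108 0 0;0.2 -0.004 -0.003 0.108 0 0;0.28 -0.004 -0.003 0.108 0 0;0.34 -0.004 -0.003 0.108 0 0;0.376 -0.004 -0.003 0.108 0 0;0.376 -0.004 -0.003 0.108 0 0' ; python3 -m pendant '0 0 0 0 0 0;0 0 0 0 0 0;0 0 0 0 0 0;0 0 0 0 0 0' -1 40
```

```text
time: 2.05
ee_pos: [0.5335, 0.2345, 0.1056]
eef_rot: [-0.705, -0.047, 0.706, -0.048]
ft_force: [-0.6, 0.3, -0.4]
width: 0.0394
time: 2.45
ee_pos: [0.5341, 0.2355, 0.1072]
eef_rot: [0.706, 0.047, -0.705, 0.047]
ft_force: [0.5, -1.0, 0.9]
width: 0.0158
```

```bash
python3 -m pendant '0 0 0 0 0 0;0 0 0 0 0 0;0 0 0 0 0 0';python3 -m pendant '-0.02 0 0 0 0 0;-0.04 0 0 0 0 0;-0.06 0 0 0 0 0;-0.064 0 0 0 0 0;-0.064 0 0 0 0 0;-0.064 0 0 0 0 0'
```

```text
time: 2.75
ee_pos: [0.5342, 0.2354, 0.1071]
eef_rot: [0.706, 0.047, -0.705, 0.047]
ft_force: [0.5, 2.3, 3.1]
width: 0.0153
time: 3.35
ee_pos: [0.5341, 0.2353, 0.1216]
eef_rot: [0.706, 0.047, -0.705, 0.047]
ft_force: [6.4, 6.6, -9.7]
width: 0.0155
```

```bash
python3 - <<'E'
from h import *
snap('wrist','w2');snap('side','d2')
z=load('w2');P=cloud(z);h=cv2.cvtColor(z['p'],cv2.COLOR_BGR2HSV)
m=(h[...,0]>20)&(h[...,0]<34)&(h[...,1]>120)&(h[...,2]>60)&(z['d']>0)&(P[...,1]>.15)&(P[...,0]>.5)
q=P[m];print(len(q),q.mean(0),np.percentile(q[:,2],[5,50,95]),cv2.minAreaRect(q[:,:2].astype(np.float32)*1000))
a=cv2.resize(z['p'][60:300,220:420],(500,600));d=load('d2')['p'];b=cv2.resize(d[100:220,225:285],(300,600))
cv2.imwrite('pics/c2.png',np.hstack([a,b]))
print(r.read_state()['eef_rot'])
E
```

```text
5887 [0.55598382 0.23623842 0.20107118] [0.13785023 0.21675049 0.22021812] ((553.8861083984375, 239.74034118652344), (75.9966812133789, 43.43669891357422), 73.72574615478516)
[ 0.70572996  0.04720781 -0.70536015  0.04673013]
```

View pics/c2.png

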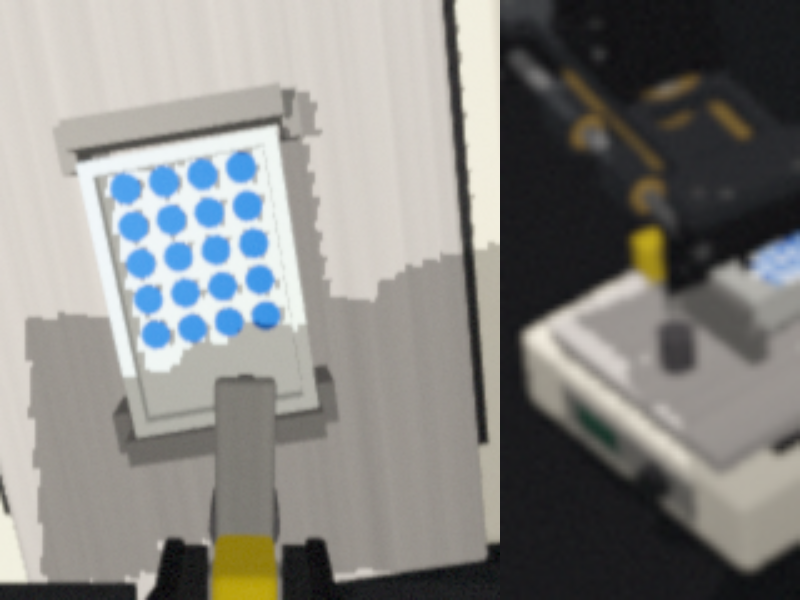

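The grip is held, aligned with the jaws, and lifted about 15 mm, and the plate is still nested. Now I swing it anticlockwise.

```bash
python3 -m pendant '0 0 0 -0.08 0 0;0 0 0 -0.16 0 0;0 0 0 -0.25 0 0;0 0 0 -0.34 0 0;0 0 0 -0.43 0 0;0 0 0 -0.52 0 0;0 0 0 -0.6 0 0;0 0 0 -0.6 0 0';python3 -m pendant '0 0 0 -0.09 0 0;0 0 0 -0.18 0 0;0 0 0 -0.27 0 0;0 0 0 -0.36 0 0;0 0 0 -0.4 0 0;0 0 0 -0.4 0 0;0 0 0 -0.4 0 0';python3 -m pendant '0.03 0 0 0 0 0;0.064 0 0 0 0 0;0.064 0 0 0 0 0;0.064 0 0 0 0 0'
```

```text
time: 4.25
ee_pos: [0.5334, 0.2364, 0.1215]
eef_rot: [0.614, 0.352, -0.614, 0.35]
ft_force: [3.8, 9.8, -9.3]
width: 0.015
time: 4.95
ee_pos: [0.5326, 0.2366, 0.1212]
eef_rot: [0.484, 0.517, -0.484, 0.515]
ft_force: [1.3, 8.7, -9.7]
width: 0.0154
time: 5.35
ee_pos: [0.5326, 0.2366, 0.1055]
eef_rot: [0.484, 0.517, -0.484, 0.515]
ft_force: [-0.2, 8.3, -7.2]
width: 0.0156
```

```bash
python3 -m pendant '0 0 0 0 0 0;0 0 0 0 0 0;0 0 0 0 0 0;0 0 0 0 0 0;0 0 0 0 0 0' -0.2; python3 -m pendant '-0.1 0 0 0 0 0;-0.25 0 0 0 0 0;-0.4 0 0 0 0 0;-0.4 0 0 0 0 0';python3 - <<'E'
from h import *
snap('wrist','w3');z=load('w3');P=cloud(z);h=cv2.cvtColor(z['p'],cv2.COLOR_BGR2HSV)
snap('scene','s3');S=load('s3')
cv2.imwrite('pics/c3.png',cv2.resize(S['p'][270:410,380:520],(560,560),interpolation=3))
c,s=np.cos(np.radians(16.6)),np.sin(np.radians(16.6))
Q=cloud(S);hs=cv2.cvtColor(S['p'],cv2.COLOR_BGR2HSV)
w=(hs[...,1]<40)&(hs[...,2]>150)&(abs(Q[...,2]-.097)<.006)&(Q[...,0]>.5)&(Q[...,1]>.15)&(Q[...,0]<.7)
print(w.sum(),Q[w].mean(0))
plan([.593,.2523,.2],np.radians(-73.4))
E
```

```text
time: 5.85
ee_pos: [0.5341, 0.2343, 0.1066]
eef_rot: [0.484, 0.515, -0.485, 0.515]
ft_force: [0.3, -0.1, -0.3]
width: 0.0342
time: 6.25
ee_pos: [0.5362, 0.2359, 0.2123]
eef_rot: [0.487, 0.514, -0.482, 0.516]
ft_force: [-0.3, 0.9, -0.3]
width: 0.0347
568 [0.59066008 0.25406078 0.09542304]
row [ 0.03   0.238 -0.056] [ 0.895 -0.001 -0.001] dist mm 61.648517594284776 deg 76.92070833215874
```

View pics/c3.png

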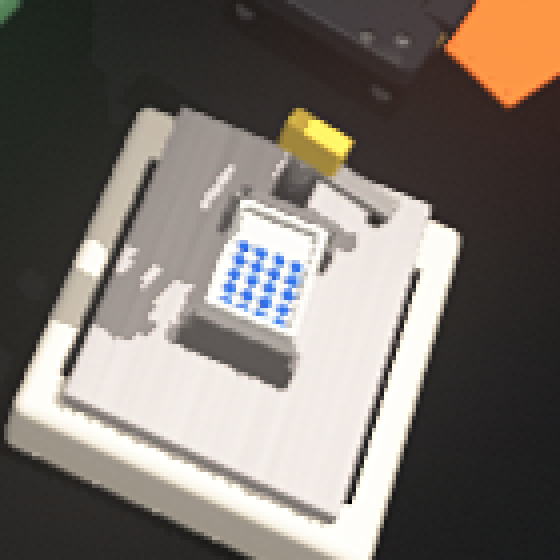

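The crop shows the finger swung fully aside towards the nest's +y, grip at scene pixel (459,305) and toe clear, with the plate untouched in the nest. Now to above the plate, opening fully.

```bash
python3 -m pendant '0.03 0.238 -0.056 0.11 0 0;0.03 0.238 -0.056 0.22 0 0;0.03 0.238 -0.056 0.33 0 0;0.03 0.238 -0.056 0.44 0 0;0.03 0.238 -0.056 0.55 0 0;0.03 0.238 -0.056 0.65 0 0;0.03 0.238 -0.056 0.74 0 0;0.03 0.238 -0.056 0.83 0 0' 1; python3 -m pendant '0 0 0 0.066 0 0;0 0 0 0.066 0 0;0 0 0 0.066 0 0';python3 - <<'E'
from h import *
snap('wrist','w4');z=load('w4');P=cloud(z);h=cv2.cvtColor(z['p'],cv2.COLOR_BGR2HSV)
b=(h[...,0]>100)&(h[...,0]<125)&(h[...,1]>120)&(abs(P[...,2]-.093)<.006)&(P[...,0]>.5)&(P[...,1]>.18)
q=P[b];print(b.sum(),q.mean(0),cv2.minAreaRect(q[:,:2].astype(np.float32)*1000))
w=(h[...,1]<45)&(h[...,2]>140)&(abs(P[...,2]-.097)<.005)&(P[...,0]>.5)&(P[...,1]>.18)&(P[...,0]<.7)
k,l,st,c=cv2.connectedComponentsWithStats(w.astype(np.uint8));i=1+st[1:,4].argmax();q=P[l==i];print(st[i],q[:,2].mean(),cv2.minAreaRect(q[:,:2].astype(np.float32)*1000))
plan([.593,.2523,.079],np.radians(-73.4))
E
```

```text
time: 7.15
ee_pos: [0.5918, 0.2519, 0.1973]
eef_rot: [-0.69, -0.149, 0.692, -0.15]
ft_force: [-0.1, -1.1, -0.2]
width: 0.0851
time: 7.45
ee_pos: [0.592, 0.2522, 0.198]
eef_rot: [-0.697, -0.118, 0.698, -0.119]
ft_force: [0.0, 0.1, 0.6]
width: 0.087
724 [0.59966684 0.25385082 0.09235997] ((599.6010131835938, 253.7686767578125), (36.409950256347656, 30.457551956176758), 17.963430404663086)
[ 288  201   58   82 1443] 0.09659058047610052 ((589.0591430664062, 250.27163696289062), (68.50511169433594, 45.24378204345703), 15.85995101928711)
row [ 0.477  0.001 -0.004] [ 0.031  0.001 -0.   ] dist mm 119.28760448132547 deg 2.6765567077397114
```

View pics/w4.png

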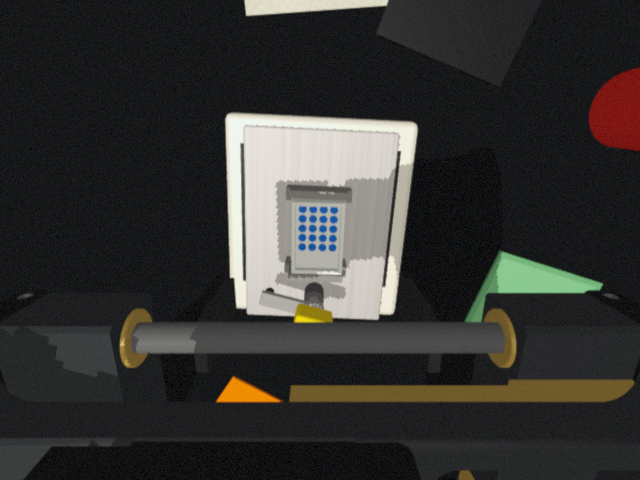

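The plate is seated at (318,235) between the jaws, with the finger aside at (285,298). Descending.

```bash
python3 -m pendant '0.1 0.001 -0.003 0.031 0 0;0.2 0.001 -0.003 0.031 0 0;0.3 0.001 -0.003 0.031 0 0;0.38 0.001 -0.003 0.031 0 0;0.43 0.001 -0.003 0.031 0 0;0.46 0.001 -0.003 0.031 0 0;0.476 0.001 -0.003 0.031 0 0;0.476 0.001 -0.003 0.031 0 0' ;  python3 -m pendant '0 0 0 0 0 0;0 0 0 0 0 0;0 0 0 0 0 0;0 0 0 0 0 0;0 0 0 0 0 0;0 0 0 0 0 0;0 0 0 0 0 0;0 0 0 0 0 0' -1 25
```

```text
time: 8.3
ee_pos: [0.5934, 0.2525, 0.0802]
eef_rot: [0.7, 0.101, -0.7, 0.101]
ft_force: [0.0, 0.3, 1.2]
width: 0.087
time: 9.1
ee_pos: [0.5932, 0.2524, 0.0801]
eef_rot: [0.7, 0.101, -0.7, 0.101]
ft_force: [-0.4, 0.4, 0.6]
width: 0.0418
```

```bash
python3 -m pendant '-0.04 0 0 0 0 0;-0.1 0 0 0 0 0;-0.2 0 0 0 0 0;-0.3 0 0 0 0 0;-0.4 0 0 0 0 0;-0.4 0 0 0 0 0';python3 - <<'E'
from h import *
plan([.556,-.021,.12],np.radians(12.3))
z=load('s0');print(r.read_state()['width'])
E
```

```text
time: 9.7
ee_pos: [0.5952, 0.2533, 0.1858]
eef_rot: [0.702, 0.102, -0.697, 0.1]
ft_force: [0.7, 0.1, 0.5]
width: 0.042
row [0.258 1.008 0.463] [-0.999 -0.005 -0.003] dist mm 284.8105318304172 deg 85.86508411270135
0.042047177879513925
```

```bash
python3 -m pendant '0 0.1 0.04 -0.08 0 0;0 0.22 0.1 -0.16 0 0;0 0.35 0.16 -0.25 0 0;0 0.48 0.22 -0.34 0 0;0 0.61 0.28 -0.43 0 0;0 0.74 0.34 -0.52 0 0;0 0.87 0.4 -0.61 0 0;0 1 0.46 -0.7 0 0';python3 - <<'E'
from h import *
plan([.556,-.021,.12],np.radians(12.3))
E
```

```text
time: 10.5
ee_pos: [0.5532, -0.0214, 0.1805]
eef_rot: [0.554, 0.44, -0.554, 0.44]
ft_force: [0.7, -0.4, -0.3]
width: 0.0415
row [ 0.242  0.01  -0.004] [-0.295 -0.    -0.   ] dist mm 60.58126681879217 deg 25.37914306842751
```

```bash
python3 -m pendant '0.06 0.01 -0.004 -0.08 0 0;0.12 0.01 -0.004 -0.16 0 0;0.18 0.01 -0.004 -0.24 0 0;0.242 0.01 -0.004 -0.295 0 0;0.242 0.01 -0.004 -0.295 0 0;0.242 0.01 -0.004 -0.295 0 0';python3 - <<'E'
from h import *
plan([.556,-.021,.0065],np.radians(12.3))
E
```

```text
time: 11.1
ee_pos: [0.5564, -0.0196, 0.1201]
eef_rot: [0.446, 0.549, -0.446, 0.549]
ft_force: [-0.1, 0.3, -1.2]
width: 0.0421
row [ 0.454 -0.003  0.005] [-0.006 -0.    -0.   ] dist mm 113.59510970752567 deg 0.49674911531173915
```

```bash
python3 -m pendant '0.1 0 0 0 0 0;0.2 0 0 0 0 0;0.3 0 0 0 0 0;0.38 0 0 0 0 0;0.41 0 0 0 0 0;0.43 0 0 0 0 0;0.436 0 0 0 0 0;0.436 0 0 0 0 0'; python3 -m pendant '0.004 0 0 0 0 0;0.008 0 0 0 0 0;0.012 0 0 0 0 0;0.012 0 0 0 0 0'
```

```text
time: 11.9
ee_pos: [0.5571, -0.0195, 0.0115]
eef_rot: [0.446, 0.549, -0.445, 0.55]
ft_force: [0.2, -0.2, 0.2]
width: 0.0421
time: 12.3
ee_pos: [0.5563, -0.0196, 0.0076]
eef_rot: [0.445, 0.549, -0.445, 0.549]
ft_force: [-0.9, -0.2, -1.3]
width: 0.0418
```

```bash
python3 -m pendant '0.002 0 0 0 0 0;0.004 0 0 0 0 0;0.004 0 0 0 0 0'; python3 -m pendant '0.002 0 0 0 0 0;0.004 0 0 0 0 0;0.004 0 0 0 0 0'
```

```text
time: 12.6
ee_pos: [0.5563, -0.0195, 0.0065]
eef_rot: [0.445, 0.549, -0.445, 0.549]
ft_force: [0.2, -0.6, -0.9]
width: 0.0418
time: 12.9
ee_pos: [0.5564, -0.0195, 0.006]
eef_rot: [0.445, 0.549, -0.445, 0.549]
ft_force: [-2.0, 0.3, 6.6]
width: 0.0417
```

Contact is at 6.6 N, so the plate is on the pad. Release and rise.

```bash
python3 -m pendant '0 0 0 0 0 0;0 0 0 0 0 0;0 0 0 0 0 0;0 0 0 0 0 0;0 0 0 0 0 0;0 0 0 0 0 0;0 0 0 0 0 0' 1; python3 -m pendant '-0.04 0 0 0 0 0;-0.15 0 0 0 0 0;-0.3 0 0 0 0 0;-0.45 0 0 0 0 0;-0.45 0 0 0 0 0;-0.45 0 0 0 0 0';python3 - <<'E'
from h import *
plan([.556,-.02,.12],np.radians(-77.7))
E
```

```text
time: 13.6
ee_pos: [0.5564, -0.0195, 0.0055]
eef_rot: [0.445, 0.549, -0.445, 0.549]
ft_force: [-0.2, -1.0, 0.6]
width: 0.0847
time: 14.2
ee_pos: [0.557, -0.0196, 0.1194]
eef_rot: [0.446, 0.549, -0.445, 0.55]
ft_force: [0.1, 0.4, -0.3]
width: 0.0869
row [-0.002 -0.004  0.001] [ 1.043e+00 -1.000e-03 -2.000e-03] dist mm 1.1960562257749334 deg 89.65847482286824
```

```bash
python3 -m pendant '-0.1 0 0 0.08 0 0;-0.2 0 0 0.17 0 0;-0.3 0 0 0.26 0 0;-0.3 0 0 0.35 0 0;-0.3 0 0 0.44 0 0;-0.3 0 0 0.53 0 0;-0.3 0 0 0.62 0 0;-0.3 0 0 0.7 0 0';python3 -m pendant '0 0 0 0.09 0 0;0 0 0 0.18 0 0;0 0 0 0.27 0 0;0 0 0 0.343 0 0;0 0 0 0.343 0 0;0 0 0 0.343 0 0';python3 - <<'E'
from h import *
for f,n in(('w5','wrist'),('s5','scene'),('d5','side')):
    snap(n,f);z=load(f);P=cloud(z);h=cv2.cvtColor(z['p'],cv2.COLOR_BGR2HSV)
    b=(abs(P[...,0]-.556)<.08)&(abs(P[...,1]+.02)<.08)&(abs(P[...,2]-.024)<.007)&(h[...,1]<60)&(h[...,2]>60)
    q=P[b]
    if len(q)>30:print(n,len(q),np.median(q[:,2]),cv2.minAreaRect(q[:,:2].astype(np.float32)*1000))
a=cv2.resize(load('s5')['p'][210:320,280:390],(400,400));w=cv2.resize(load('w5')['p'],(400,300));w=np.vstack([w,0*w[:100]])
cv2.imwrite('pics/c5.png',np.hstack([a,w]))
plan([.556,-.02,.2],np.radians(-77.7))
E
```

```text
time: 15.0
ee_pos: [0.5556, -0.0196, 0.1917]
eef_rot: [-0.66, -0.251, 0.662, -0.25]
ft_force: [-0.1, -0.0, 0.3]
width: 0.0872
time: 15.6
ee_pos: [0.5559, -0.0195, 0.1922]
eef_rot: [-0.702, -0.077, 0.703, -0.077]
ft_force: [-0.4, 0.8, 0.8]
width: 0.0869
wrist 1703 0.018539745165584296 ((557.5541381835938, -21.85613250732422), (42.062129974365234, 60.173851013183594), 12.487235069274902)
scene 293 0.02016570755140087 ((556.8045043945312, -20.18311309814453), (44.13600540161133, 61.108402252197266), 12.854117393493652)
side 336 0.021524098221898113 ((558.767822265625, -23.16717529296875), (45.57741928100586, 64.27622985839844), 12.644177436828613)
row [-0.029  0.002  0.001] [0.002 0.    0.   ] dist mm 7.254907605004673 deg 0.13553693931674524
```

View pics/c5.png

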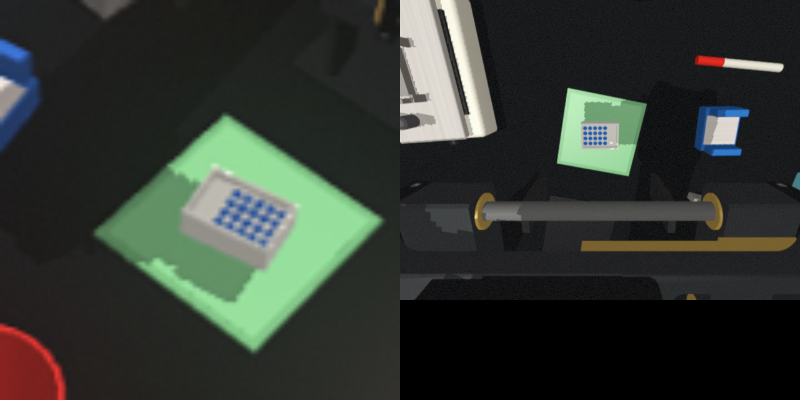

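The plate is flat on the green pad at (0.557,-0.021), its short ends within the jaws' reach. The wrist view also shows the empty blue bay. Descend and take the short ends.

```bash
python3 -m pendant '0.1 0.004 -0.002 0.004 0 0;0.25 0.004 -0.002 0.004 0 0;0.4 0.004 -0.002 0.004 0 0;0.55 0.004 -0.002 0.004 0 0;0.65 0.004 -0.002 0.004 0 0;0.71 0.004 -0.002 0.004 0 0;0.742 0.004 -0.002 0.004 0 0;0.742 0.004 -0.002 0.004 0 0'; python3 -m pendant '0 0 0 0 0 0;0 0 0 0 0 0;0 0 0 0 0 0;0 0 0 0 0 0;0 0 0 0 0 0;0 0 0 0 0 0;0 0 0 0 0 0' -1 25; python3 - <<'E'
from h import *
z=load('w5');P=cloud(z);h=cv2.cvtColor(z['p'],cv2.COLOR_BGR2HSV)
b=(h[...,0]>105)&(h[...,0]<125)&(h[...,1]>130)&(P[...,1]<-.1)&(abs(P[...,2]-.047)<.004)
k,l,st,c=cv2.connectedComponentsWithStats(b.astype(np.uint8))
for i in range(1,k):
    if st[i,4]>40:q=P[l==i];print(st[i,4],q[:,2].mean(),cv2.minAreaRect(q[:,:2].astype(np.float32)*1000))
E
```

```text
time: 16.55
ee_pos: [0.557, -0.0204, 0.0073]
eef_rot: [-0.703, -0.074, 0.703, -0.074]
ft_force: [0.4, 0.7, 0.7]
width: 0.087
time: 17.25
ee_pos: [0.5574, -0.0205, 0.0081]
eef_rot: [0.704, 0.074, -0.703, 0.074]
ft_force: [-1.6, -0.4, 5.5]
width: 0.0594
376 0.04708091177407522 ((638.1303100585938, -199.6038360595703), (10.979055404663086, 46.64331817626953), 12.06482219696045)
338 0.046856976249498146 ((580.3865356445312, -213.00814819335938), (11.621636390686035, 46.669551849365234), 13.178240776062012)
```

```bash
python3 -m pendant '-0.04 0 0 0 0 0;-0.12 0 0 0 0 0;-0.24 0 0 0 0 0;-0.36 0 0 0 0 0;-0.45 0 0 0 0 0;-0.45 0 0 0 0 0';python3 - <<'E'
from h import *
plan([.6093,-.2062,.12],np.radians(-77.5))
E
```

```text
time: 17.85
ee_pos: [0.559, -0.0204, 0.1239]
eef_rot: [0.705, 0.074, -0.701, 0.074]
ft_force: [0.8, -0.7, -0.6]
width: 0.0595
row [ 0.016  0.769 -0.043] [-0.006 -0.004 -0.001] dist mm 192.57042257809525 deg 0.6271211081855406
```

```bash
python3 -m pendant '0.012 0.12 -0.006 0 0 0;0.012 0.26 -0.014 0 0 0;0.012 0.4 -0.022 0 0 0;0.012 0.54 -0.03 0 0 0;0.012 0.66 -0.037 0 0 0;0.012 0.74 -0.041 0 0 0;0.012 0.769 -0.043 0 0 0;0.012 0.769 -0.043 0 0 0';python3 -m pendant '0 0 0 0 0 0;0 0 0 0 0 0';python3 - <<'E'
from h import *
s=r.read_state();print(s['ee_pos'])
M=R.from_quat(s['eef_rot']).as_matrix();print(M.round(3))
for f,n in(('w6','wrist'),('s6','scene'),('d6','side')):
    snap(n,f);z=load(f);P=cloud(z);h=cv2.cvtColor(z['p'],cv2.COLOR_BGR2HSV)
    b=(abs(P[...,0]-.609)<.06)&(abs(P[...,1]+.206)<.06)&(abs(P[...,2]-.139)<.007)&(h[...,1]<60)&(h[...,2]>60)
    q=P[b]
    if len(q)>30:print(n,len(q),np.median(q[:,2]),cv2.minAreaRect(q[:,:2].astype(np.float32)*1000))
    b=(h[...,0]>105)&(h[...,0]<125)&(h[...,1]>130)&(P[...,1]<-.1)&(abs(P[...,2]-.047)<.004)
    k,l,st,c=cv2.connectedComponentsWithStats(b.astype(np.uint8))
    for i in range(1,k):
        if st[i,4]>40:q=P[l==i];print(n,st[i,4],cv2.minAreaRect(q[:,:2].astype(np.float32)*1000))
cv2.imwrite('pics/c6.png',np.hstack([cv2.resize(load('s6')['p'][150:270,210:330],(400,400)),cv2.resize(load('d6')['p'][210:350,310:450],(400,400))]))
plan([.6093,-.2062,.12],np.radians(-77.5))
E
```

```text
time: 18.65
ee_pos: [0.607, -0.2067, 0.1162]
eef_rot: [-0.703, -0.073, 0.704, -0.073]
ft_force: [-0.1, 0.3, -1.5]
width: 0.0597
time: 18.85
ee_pos: [0.6075, -0.2044, 0.117]
eef_rot: [-0.703, -0.075, 0.703, -0.074]
ft_force: [-0.4, -0.9, -0.4]
width: 0.0593
[ 0.60749428 -0.20444588  0.11696446]
[[-0.     0.209 -0.978]
 [ 0.001 -0.978 -0.209]
 [-1.    -0.001 -0.   ]]
wrist 1006 0.13255776632146227 ((615.692138671875, -203.79788208007812), (26.737138748168945, 60.27663803100586), 11.988308906555176)
wrist 967 ((638.5758056640625, -200.30517578125), (10.077228546142578, 45.665218353271484), 13.013517379760742)
scene 44 0.13334477841942755 ((609.118896484375, -200.94923400878906), (40.633182525634766, 61.85240936279297), 11.12026309967041)
scene 55 ((580.9932250976562, -209.0480194091797), (10.917154312133789, 40.7459716796875), 17.534828186035156)
scene 78 ((638.2843017578125, -197.2624969482422), (12.052950859069824, 45.560909271240234), 9.8896484375)
side 124 0.1343870594565199 ((605.5626831054688, -210.66392517089844), (43.86989974975586, 70.90351104736328), 6.355673789978027)
side 54 ((639.6739501953125, -211.578125), (13.428400993347168, 26.292430877685547), 24.878475189208984)
side 82 ((578.9976806640625, -214.96011352539062), (10.708796501159668, 45.013824462890625), 7.56849479675293)
row [-0.011  0.005 -0.006] [-0.005 -0.     0.   ] dist mm 3.4591390314561608 deg 0.45453799743154666
```

View pics/c6.png

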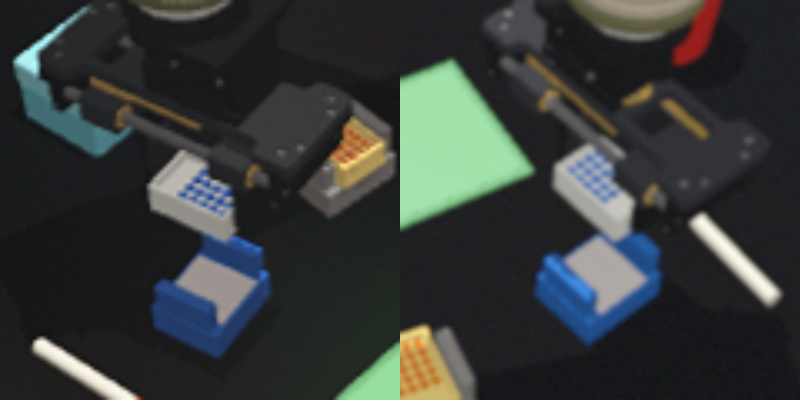

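View pics/w6.png

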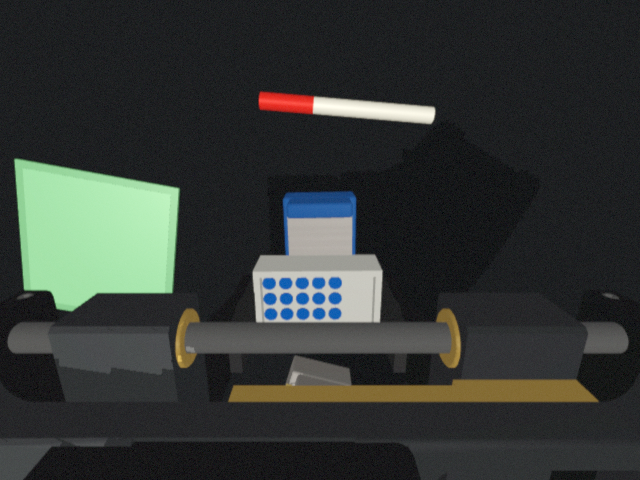

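The plate is held level and parallel above the blue bay; both outside views show it clear of the walls. The wrist measurement gives about 1.3 mm of correction on each axis. Lowering in stages.

```bash
python3 -m pendant '0.05 0.006 -0.004 0 0 0;0.12 0.006 -0.004 0 0 0;0.19 0.006 -0.004 0 0 0;0.23 0.006 -0.004 0 0 0;0.24 0.006 -0.004 0 0 0;0.24 0.006 -0.004 0 0 0';python3 -m pendant '0.02 0 0 0 0 0;0.04 0 0 0 0 0;0.06 0 0 0 0 0;0.06 0 0 0 0 0';python3 - <<'E'
from h import *
plan([.6088,-.206,.03],np.radians(-77.5))
E
```

```text
time: 19.6
ee_pos: [0.6086, -0.2075, 0.0568]
eef_rot: [-0.703, -0.074, 0.703, -0.074]
ft_force: [-0.7, -0.9, -1.5]
width: 0.0596
time: 20.0
ee_pos: [0.6083, -0.2073, 0.0412]
eef_rot: [-0.703, -0.074, 0.704, -0.074]
ft_force: [0.0, -0.1, -1.2]
width: 0.0596
row [ 0.045 -0.005 -0.003] [-0.006  0.001  0.   ] dist mm 11.319306271115263 deg 0.5283652824457208
```

No side force inside the walls, so continue slowly to the floor.

```bash
python3 -m pendant '0.012 -0.003 -0.002 0 0 0;0.024 -0.003 -0.002 0 0 0;0.036 -0.003 -0.002 0 0 0;0.036 -0.003 -0.002 0 0 0';python3 -m pendant '0.004 0 0 0 0 0;0.007 0 0 0 0 0;0.007 0 0 0 0 0'
```

```text
time: 20.4
ee_pos: [0.6088, -0.2066, 0.0325]
eef_rot: [-0.703, -0.074, 0.703, -0.074]
ft_force: [0.5, 0.0, -1.6]
width: 0.0598
time: 20.7
ee_pos: [0.6091, -0.2067, 0.0313]
eef_rot: [0.703, 0.074, -0.703, 0.074]
ft_force: [-1.1, 0.5, -0.7]
width: 0.0599
```

```bash
python3 -m pendant '0.003 0 0 0 0 0;0.006 0 0 0 0 0;0.006 0 0 0 0 0';python3 -m pendant '0.002 0 0 0 0 0;0.004 0 0 0 0 0;0.004 0 0 0 0 0'
```

```text
time: 21.0
ee_pos: [0.6092, -0.2067, 0.0302]
eef_rot: [0.703, 0.074, -0.703, 0.074]
ft_force: [-1.6, 0.7, 2.2]
width: 0.0599
time: 21.3
ee_pos: [0.6092, -0.2067, 0.0301]
eef_rot: [0.703, 0.074, -0.703, 0.074]
ft_force: [-5.6, 2.6, 12.2]
width: 0.0597
```

Contact at the expected height (12 N). Release and rise.

```bash
python3 -m pendant '0 0 0 0 0 0;0 0 0 0 0 0;0 0 0 0 0 0;0 0 0 0 0 0;0 0 0 0 0 0;0 0 0 0 0 0;0 0 0 0 0 0' 1; python3 -m pendant '-0.04 0 0 0 0 0;-0.15 0 0 0 0 0;-0.3 0 0 0 0 0;-0.45 0 0 0 0 0;-0.6 0 0 0 0 0;-0.6 0 0 0 0 0;-0.6 0 0 0 0 0';python3 - <<'E'
from h import *
for f,n in(('w7','wrist'),('s7','scene'),('d7','side')):
    snap(n,f);z=load(f);P=cloud(z);h=cv2.cvtColor(z['p'],cv2.COLOR_BGR2HSV)
    b=(abs(P[...,0]-.609)<.06)&(abs(P[...,1]+.206)<.06)&(abs(P[...,2]-.045)<.005)&(h[...,1]<60)&(h[...,2]>60)
    q=P[b]
    if len(q)>30:print(n,len(q),np.median(q[:,2]),cv2.minAreaRect(q[:,:2].astype(np.float32)*1000))
    b=(h[...,0]>105)&(h[...,0]<125)&(h[...,1]>130)&(P[...,1]<-.1)&(abs(P[...,2]-.047)<.004)
    k,l,st,c=cv2.connectedComponentsWithStats(b.astype(np.uint8))
    for i in range(1,k):
        if st[i,4]>40:q=P[l==i];print(n,st[i,4],cv2.minAreaRect(q[:,:2].astype(np.float32)*1000))
z=load('s7');cv2.imwrite('pics/c7.png',np.hstack([cv2.resize(load('w7')['p'][180:340,240:400],(400,400)),cv2.resize(z['p'][270:410,380:520],(400,400))]))
E
```

```text
time: 22.0
ee_pos: [0.6091, -0.2067, 0.0288]
eef_rot: [0.703, 0.074, -0.703, 0.074]
ft_force: [-0.3, 0.6, -0.0]
width: 0.0868
time: 22.7
ee_pos: [0.6096, -0.2069, 0.1804]
eef_rot: [0.704, 0.073, -0.702, 0.074]
ft_force: [0.2, -0.1, -0.5]
width: 0.087
wrist 870 0.04376691934725424 ((609.8626708984375, -206.92977905273438), (46.475589752197266, 59.871768951416016), 12.759058952331543)
wrist 579 ((637.4103393554688, -199.6262664794922), (9.97592830657959, 45.00303268432617), 13.495199203491211)
wrist 90 ((582.5203247070312, -206.01560974121094), (2.823805332183838, 33.38056182861328), 15.042421340942383)
wrist 44 ((583.365234375, -228.21621704101562), (11.231773376464844, 13.97153377532959), 12.210742950439453)
scene 198 0.043340099694122905 ((609.7642211914062, -205.03311157226562), (51.93699645996094, 62.66856384277344), 15.35919189453125)
scene 76 ((580.1355590820312, -211.7139434814453), (12.792304992675781, 45.65793991088867), 10.977039337158203)
scene 73 ((638.1130981445312, -197.58990478515625), (11.682316780090332, 43.96705627441406), 12.86418342590332)
side 391 0.04382057370256173 ((608.16064453125, -209.49728393554688), (48.28668975830078, 62.889259338378906), 12.504639625549316)
side 94 ((637.7161865234375, -201.20359802246094), (12.71723747253418, 47.081790924072266), 12.814667701721191)
side 70 ((579.4840087890625, -215.4266357421875), (9.980692863464355, 45.59282302856445), 12.624920845031738)
```

View pics/c7.png

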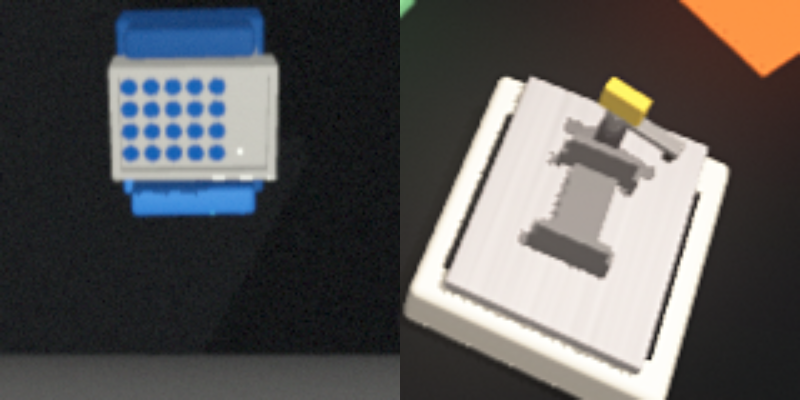

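The plate lies between the blue walls, centred within about 1–2 mm and below the wall tops. The finger is still aside and the nest is empty. Handing in.

```bash
python3 -c "
from bench import close_job
print(close_job())"
```

```text
the job is handed in; nothing more can be done
None
```

The job is done and handed in at about 23 s of the 64 s allowed; no verdict was reported.

- **What I did:** I lifted the finger about 15 mm, swung it about 1.5 rad to roughly +1.35 rad, lowered it and released it there. I took the plate by its long sides, set it on the green pad and let go, then took it by its short ends and lowered it into the blue bay.
- **Plate in the bay:** The wrist view puts the plate at (0.610, -0.207), against a bay centre of about (0.609, -0.206), and in line within about 1°. Its top is about 3 mm below the wall tops as measured, against 2 mm nominal. The floor was felt at the expected height.
- **Finger and robot:** The last picture shows the finger still aside and the gripper standing clear of everything.
- **Disagreements:** The side camera puts the plate about 2 mm differently, which matches the same shift it shows for the block. The gripper read 15.5 mm on the 12 mm finger grip, unexplained, but the hold was good.
- **Not checked:** I did not re-measure the cup, marker, tip box and other plate at the end. No unexpected contact forces showed along the way.

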